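# Stack the shelf brackets in the drilling jig, turning over the mirrored one

## Task

Stack the two loose pine shelf brackets on the one that already lies in the drilling jig, so that all three lie flat with their outlines in line, close against the stop blocks, ready to be drilled through together. The brackets are all the same part, but one of the loose ones lies wrong side up, a mirror image of the one in the jig: turn it over first. Leave the stack standing free, and do not push the clamp, the sanding block or the try square about.

Things in the scene. Friction and masses are not known exactly. Their poses are not given: they have to be found in the camera images.
- bracket_a: loose flat L bracket of bare pine, 22 thick, 85 g: long leg 150, short leg 100 over the outside, both 36 wide, lying on the bench, long leg pointing roughly away from the robot. x runs along the long leg and y along the short leg, both away from the elbow. Right way up, z points up; wrong side up, z points down. Origin: half-way up, centre of the 150 x 100 rectangle round the L (not on wood)
- bracket_b: the other loose bracket: same part, origin and axes as bracket_a. One of the two lies right way up, the other wrong side up; which is left or right of the jig varies. In these axes the elbow's outer corner is at (-75, -50, 0), the middle of the short leg's end at (-57, 50, 0). Leg ends have 10 mm rounded corners; a bevelled web fills 16 mm of the inner corner
- bracket_a_elbow (a point): point of bracket_a half-way up in the middle of its elbow, 18 in from both outer edges; the bracket's axes
- bracket_a_longend (a point): point of bracket_a half-way up on the middle line of its long leg, 18 short of the end (114 from the elbow point along x); the bracket's axes
- bracket_b_elbow (a point): the same elbow point of bracket_b
- bracket_b_longend (a point): the same long-leg point of bracket_b
- bracket_base: the bracket that already lies right way up in the jig, loose, bottom of the stack, outer edges about 1 mm off the stop blocks; same part, origin and axes as bracket_a
- bracket_base_elbow (a point): the same elbow point of bracket_base
- bracket_base_longend (a point): the same long-leg point of bracket_base
- jig: drilling jig fixed to the bench: plywood base 214 (x) x 144 (y) x 18 thick with three wooden stop blocks on it (tops 76 above the bench, inner faces bevelled back over the top 14). Origin: centre of the underside; x along the long leg, y along the short leg of the bracket in it, x roughly away from the robot. The full stack reaches 84 above the bench
- seat_elbow (a point): jig point on top of its base, straight below where each elbow point belongs; jig axes. Relative to it the stop blocks (22 thick) are: one against the short leg's outer edge, from y -16 to 18; two against the long leg's outer edge, from x -12 to 18 and 92 to 122. The leg ends and the rest of the outer edges are free
- seat_longend (a point): jig point on top of its base, straight below where each long-leg point belongs; jig axes
- bar_clamp: bystander: steel bar clamp lying beyond the jig, 300 long (x), 130 wide, 37 high; origin under the middle of its bar
- sanding_block: bystander: cork sanding block 112 x 62 x 39 high; origin at the centre of its underside
- try_square: bystander: try square, wooden stock 115 along y and 16 high, steel blade reaching 155 along x; origin under the middle of the stock

How it is judged:
At the end, for the whole second after the job is handed in: All three brackets lie in one stack on the jig's base, bracket_base lowest, the others in either order, right way up and level within 0.08 rad, each elbow point within 7 mm and long-leg point within 8 mm (from above) of the jig's seat points, at rest (angle between each of bracket_base, bracket_a, bracket_b's own z axis and vertical below 0.08 rad and horizontal distance between each of bracket_base_elbow, bracket_a_elbow, bracket_b_elbow and seat_elbow below 0.007 m and horizontal distance between each of bracket_base_longend, bracket_a_longend, bracket_b_longend and seat_longend below 0.008 m and height (world z) of bracket_base_elbow between 0.024 and 0.034 m and ((height (world z) of bracket_a_elbow between 0.046 and 0.056 m and height (world z) of bracket_b_elbow between 0.068 and 0.078 m) or (height (world z) of bracket_b_elbow between 0.046 and 0.056 m and height (world z) of bracket_a_elbow between 0.068 and 0.078 m)) and linear speed of each of bracket_base, bracket_a, bracket_b below 0.02 m/s); the robot touches nothing.
It fails at once if the bar clamp is pushed more than 25 mm from its place (distance of bar_clamp from where it was at the start of the episode above 0.025 m).
It fails at once if the sanding block is pushed more than 25 mm from its place (distance of sanding_block from where it was at the start of the episode above 0.025 m).
It fails at once if the try square is pushed more than 25 mm from its place (distance of try_square from where it was at the start of the episode above 0.025 m).
It also fails if it takes over 72 s, if anything falls off the work surface, if the arm or the gripper's body presses on something with over 40 N, if the wrist force passes 120 N, or if a joint passes its speed limit or range.

## Robot

A 6-joint arm with a two-finger parallel gripper is mounted at the origin on the work surface. World frame = base frame: x ahead of the robot, y to its left, z up, the work surface at z = 0. Lengths are in m, angles in rad, forces in N, time in s.
With the tool pointing down it reaches from about 0.35 to 0.85 m from the base axis. Payload 8.1 kg.
Tool frame: the origin (TCP) lies at the centre of the arm's flange, where the gripper is bolted on; the fingertips stand 186 mm ahead of it and the grasp point (between the pads) lies 167 mm ahead of it; z points along the fingers, y is the line along which they close (so a half turn about z gives the same grasp; the last joint's range is limited). The gripper opens to 93 mm and grips with 3 to 60 N. Pads are 15 mm wide; open, the fingers measure 128 mm over their backs; the gripper's body (75 mm by 188 mm) begins 65 mm behind the grasp point.
Start: joints at [-1.276, 0.13, 1.488, -0, 1.523, -0.085], TCP at [0.222, -0.557, 0.405] pointing down, gripper open.
Joint ranges: [-2.96, 2.96], [-0.89, 2.26], [0.02, 2.5], [-1.34, 4.48], [0, 2.73], [-2.66, 2.66]. Speed limits (rad/s): [2.39, 2.39, 2.79, 3.14, 3.14, 3.14].

## Interface

Orientations are given as a rotation vector (axis times angle).
In Python, from plant import robot gives the robot as it stands.
- The arm moves only by the tool apply_moves, never from a script. Its argument "series" is a list of rows, each a list of 2 entries, a list of its own where there are three numbers: the shift along the tool's x, y, z in mm, then the turn, a rotation vector about the tool's x, y, z in rad. A call has 1 to 12 rows; each row shifts and turns the commanded pose from where the row before left it, along the tool's axes as they then stand; what a row does not reach is not made up. A row lasts 1/12 s, in which the tool goes at most 41.7 mm and 7.16 degrees, less where a joint would pass 70% of its speed; a pose out of reach is approached as far as the arm can. A call is refused whole if a number of a shift passes 41.7 or a number of a turn 0.125, either way. A call with a gripper value outside its range is refused whole. "claw" is the opening, from 0 (shut) to 1 (fully open), set as the call begins (left out, the last holds). The fingers move at their own pace and stop on an object; "newtons" is the grip in N (left out, the last holds). Time passes only in rows, so rows that do not move let the fingers close. It gives the time, the measured TCP pose, the force, the opening and the grip force at its end, in the units of the state.
- robot.read_state(): the state, without advancing time (a new reading comes with each control period).
- robot.read_camera(name): name is "side" or "top" or "wrist"; returns (picture, depth): 384x512x3 uint8, blue, green, red; 384x512 float32, m along the optical axis (not along the pixel's ray), 0 where there is no reading.
- robot.calibration(name): a dict with "fx", "fy", "cx", "cy" (pixels), "extrinsics" (4x4, takes a point from world to camera coordinates). Camera axes: x right, y down, z forward; pixel columns grow to the right and rows downward; lengths in m; the calibration is good to about 2 mm. The wrist camera is an equidistant fisheye: a pixel r from the principal point sees the ray r / f radians off the axis. A picture is of the moment at which its call begins: read the wrist's pose just before it. calibration takes no time and is no camera call; for the wrist camera it gives the pose at the moment of the call.
- robot.close_job(): hands the job in; it is judged then, once.
The state is a dict: "t": time; "q": joint angles; "dq": joint speeds; "joint_torque": joint torques, N m; "tool_pos": TCP position; "orientation": TCP orientation; "force": force on the tool from outside, world axes, zero at the start; "wrist_torque": the same for the moment, N m; "opening": finger opening in m; "gripper_force": force on a finger pad.
Only numpy, scipy, OpenCV 4.12 (cv2) and the standard library are available. Lean on these libraries where they do the work, as an engineer would, in place of code of your own. Each camera call takes 0.05 s, during which the arm holds its last target. There are 200 camera calls.

## Working session

There is one attempt and no reset: what is moved stays moved. The work goes in short steps, Python scripts to look and compute and a tool call to move; the robot and the scene stay as the last step left them, time stands still between calls to the robot, and variables do not carry over. Pictures are saved under pics/ and viewed, at most 10 in all, crops included, and the job is handed in when it is done.

Besides the shell and the picture viewer there is one more tool, called after ">>>" in YAML: its name, and indented under it one key for each argument. apply_moves: Moves the arm, as the interface text tells. Its arguments: {"type":"object","properties":{"series":{"type":"array"},"claw":{"type":"number"},"newtons":{"type":"number"}},"required":["series"]}

```bash
mkdir -p pics; ls
python3 - <<'E'
from plant import robot
import cv2,numpy as np
s=robot.read_state();print({k:np.round(v,3) for k,v in s.items()})
for n in("top","side"):
    p,d=robot.read_camera(n);cv2.imwrite(f"pics/{n}0.png",p);np.save(f"{n}0.npy",d)
    c=robot.calibration(n);print(n,c["fx"],c["fy"],c["cx"],c["cy"],np.round(c["extrinsics"],3).tolist(), d.min(),d.max())
E
```

```text
pics
{'t': np.float64(0.0), 'q': array([-1.276,  0.131,  1.489,  0.   ,  1.523, -0.085]), 'dq': array([-0.   , -0.002,  0.   ,  0.001, -0.001, -0.002]), 'joint_torque': array([ 2.0000e-03, -5.5984e+01, -4.9176e+01,  7.7000e-02,  3.5000e-02,
       -0.0000e+00]), 'tool_pos': array([ 0.222, -0.557,  0.404]), 'orientation': array([-3.083, -0.593,  0.   ]), 'force': array([ 0.105, -0.308,  0.239]), 'wrist_torque': array([ 0.027,  0.031, -0.027]), 'gripper_force': np.float64(0.0), 'opening': np.float64(0.093)}
top 444.5553717505292 444.5553717505292 256.6432359890414 188.43701133802625 [[-0.013, -1.0, -0.007, 0.03], [-0.983, 0.014, -0.185, 0.571], [0.186, 0.005, -0.983, 1.11], [0.0, 0.0, 0.0, 1.0]] 0.0 2.1042445
side 358.953106299136 358.953106299136 252.56010662971408 197.89883269926273 [[-0.767, -0.641, 0.023, 0.462], [-0.337, 0.372, -0.865, 0.23], [0.546, -0.671, -0.501, 0.52], [0.0, 0.0, 0.0, 1.0]] 0.0 2.989944
```

View pics/top0.png

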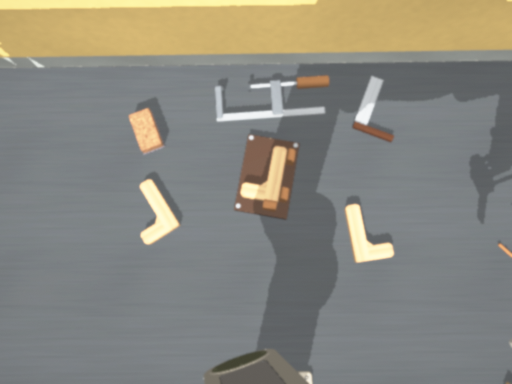

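The base bracket has its elbow near (272,197), with its short leg to the left. The left bracket (elbow near 175,223) has the same handedness. The right one (elbow near 360,258) is mirrored, so it must be flipped. I'll fit poses by silhouette.

```bash
cat > h.py <<'E'
import cv2,numpy as np
from plant import robot
from scipy.optimize import minimize
from scipy.spatial.transform import Rotation as R
def proj(P,c):
    E=np.array(c["extrinsics"]);q=P@E[:3,:3].T+E[:3,3]
    return np.c_[c["fx"]*q[:,0]/q[:,2]+c["cx"],c["fy"]*q[:,1]/q[:,2]+c["cy"]]
def lpoly():
    def rnd(c,a0): return [(c[0]+.01*np.cos(t),c[1]+.01*np.sin(t)) for t in np.linspace(a0,a0+np.pi/2,5)]
    return np.array([(-.075,-.05)]+rnd((.065,-.04),-np.pi/2)+rnd((.065,-.024),0)+[(-.023,-.014),(-.039,.002)]
        +rnd((-.049,.04),0)+rnd((-.065,.04),np.pi/2))
RECT=np.array([(-.107,-.072),(.107,-.072),(.107,.072),(-.107,.072)])
def place(poly,p,mirror):
    q=poly*[1,-1] if mirror else poly
    c,s=np.cos(p[2]),np.sin(p[2]);return q@np.array([[c,s],[-s,c]])+p[:2]
def render(poly,p,z0,z1,mirror,c,shape,S=4):
    xy=place(poly,p,mirror);a,b=[proj(np.c_[xy,np.full(len(xy),z)],c) for z in(z0,z1)]
    im=np.zeros((shape[0]*S,shape[1]*S),np.uint8);f=lambda v:np.int32(np.round((v+.5)*S*16-8))
    cv2.fillPoly(im,[f(a)],255,shift=4);cv2.fillPoly(im,[f(b)],255,shift=4)
    for i in range(len(a)):
        j=(i+1)%len(a);cv2.fillPoly(im,[f(np.array([a[i],a[j],b[j],b[i]]))],255,shift=4)
    return cv2.resize(im,shape[::-1],interpolation=cv2.INTER_AREA)/255.
def fit(mask,poly,p0,z0,z1,mirror,c,weight=1.):
    m=cv2.GaussianBlur(mask.astype(float),(0,0),1.)
    def cost(p):return float((weight*(cv2.GaussianBlur(render(poly,p,z0,z1,mirror,c,mask.shape),(0,0),1.)-m)**2).sum())
    best=None
    for s in((.03,.3),(.008,.08),(.003,.03)):
        x=p0 if best is None else best.x
        sim=np.array([x,x+[s[0],0,0],x+[0,s[0],0],x+[0,0,s[1]]])
        best=minimize(cost,x,method="Nelder-Mead",options=dict(initial_simplex=sim,xatol=1e-5,fatol=1e-3))
    return best.x,best.fun
def pt(u,v,c,z):
    E=np.array(c["extrinsics"]);d=E[:3,:3].T@np.array([(u-c["cx"])/c["fx"],(v-c["cy"])/c["fy"],1]);o=-E[:3,:3].T@E[:3,3]
    return (o+d*(z-o[2])/d[2])[:2]
def pine(p):  # bare pine: bright, warm
    b,g,r=[p[...,i].astype(int) for i in range(3)];return (r>170)&(g>125)&(r-b>35)
def box(m,x0,y0,x1,y1):
    o=np.zeros_like(m);o[y0:y1,x0:x1]=m[y0:y1,x0:x1];return o
def pts(p,mirror):  # elbow, longend
    return place(np.array([(-.057,-.032),(.057,-.032)]),p,mirror)
def tcp():
    s=robot.read_state();return np.array(s["tool_pos"]),R.from_rotvec(s["orientation"]).as_matrix(),s
E
python3 - <<'E'
from h import *
p=cv2.imread("pics/top0.png");c=robot.calibration("top");d=np.load("top0.npy")
print([x for x in dir(robot) if x[0]!='_'])
m=pine(p)
for n,b,e,ang,z,mi in(("L",(125,170,190,255),(163,212),.6,0,0),("R",(335,195,405,270),(369,235),0.,0,1),("base",(238,140,290,203),(265,175),-.1,.018,0)):
    mm=box(m,*b);x0=np.r_[pt(*e,c,z),ang]
    x,f=fit(mm,lpoly(),x0,z,z+.022,mi,c);print(n,np.round(x,4),round(f,1),mm.sum(),np.round(pts(x,mi),4).tolist())
    r=render(lpoly(),x,z,z+.022,mi,c,mm.shape)>.5
    cn,_=cv2.findContours(r.astype(np.uint8),0,1);cv2.drawContours(p,cn,-1,(0,0,255),1)
for u,v in((235,209),(286,217),(297,143),(251,136)): print(np.round(pt(u,v,c,.018),3))
cv2.imwrite("pics/fit0.png",cv2.resize(p[60:280,110:420],None,fx=2.5,fy=2.5,interpolation=0))
E
```

```text
['IKError', 'calibration', 'close_job', 'read_camera', 'read_state']
L [0.5204 0.3148 0.555 ] 11.9 1283 [[0.4889, 0.2576], [0.5857, 0.3177]]
R [ 0.4601 -0.2742  0.1459] 11.2 1324 [[0.3991, -0.2508], [0.5118, -0.2343]]
base [ 0.6213  0.0035 -0.207 ] 52.0 1267 [[0.559, -0.0161], [0.6705, -0.0395]]
[0.523 0.081]
[ 0.499 -0.055]
[ 0.703 -0.09 ]
[0.725 0.036]
```

View pics/fit0.png

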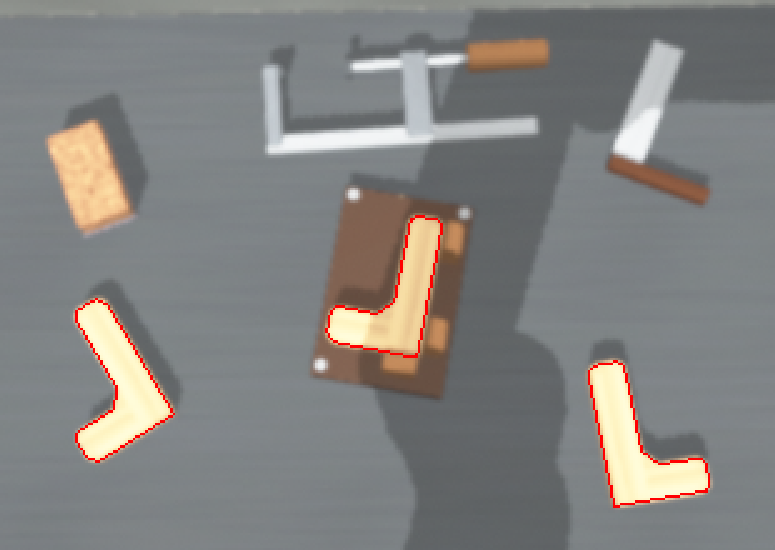

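The outlines fit all three brackets well. Next I need a move planner that prints rows for a given target.

```bash
cat > plan.py <<'E'
from h import *
def ori(az,tilt): # tool y azimuth az, then tilt about tool y
    ty=np.array([np.cos(az),np.sin(az),0]);tz=np.array([0,0,-1.])
    return np.c_[np.cross(ty,tz),ty,tz]@R.from_euler("y",tilt).as_matrix()
L=.167
def grasp(): 
    p,M,s=tcp();return p+L*M[:,2],M,s
def show():
    g,M,s=grasp();az=np.arctan2(M[1,1],M[0,1])
    print("t",round(float(s["t"]),2),"G",np.round(g,4),"az",round(az,3),"zaxis",np.round(M[:,2],3),"F",np.round(s["force"],1),"op",round(float(s["opening"]),4),"gf",round(float(s["gripper_force"]),1),"q",np.round(s["q"],2))
def rows(way,start=None):
    """way: list of (G, az, tilt, n); prints rows in calls of 12"""
    p,M,_=tcp() if start is None else start
    out=[]
    for G,az,tilt,n in way:
        G0=p+L*M[:,2];M1=ori(az,tilt);rv=R.from_matrix(M.T@M1).as_rotvec();Ms=M.copy()
        for k in range(1,n+1):
            f=k/n;Mt=Ms@R.from_rotvec(rv*f).as_matrix();pt_=G0+(np.array(G)-G0)*f-L*Mt[:,2]
            sh=np.round(M.T@(pt_-p)*1000*2)/2;tu=np.round(R.from_matrix(M.T@Mt).as_rotvec(),3)
            if abs(sh).max()>41 or abs(tu).max()>.125 or np.linalg.norm(tu)>.1249: print("!!",k)
            p=p+M@sh/1000;M=M@R.from_rotvec(tu).as_matrix();out.append([(sh+0.).tolist(),(tu+0.).tolist()])
        out.append("|")
    print(str(out).replace(".0,",",").replace(".0]","]").replace(" ",""))
    return p,M
E
python3 - <<'E'
from plan import *
show()
G=[.407,-.306]
rows([(G+[.11],.146,.5,12),(G+[.024],.146,.5,5)])
E
```

```text
t 0.1 G [ 0.2223 -0.5568  0.2368] az -1.191 zaxis [-0.     0.002 -1.   ] F [0.4 0.6 0.2] op 0.0931 gf 0.0 q [-1.28  0.13  1.49 -0.    1.52 -0.09]
[[[16.5,-8.5,11],[0.028,0.035,-0.109]],[[17.5,-6,11.5],[0.027,0.035,-0.109]],[[18,-3.5,13],[0.028,0.035,-0.109]],[[18,0,14],[0.028,0.036,-0.109]],[[18,3,15],[0.028,0.035,-0.109]],[[18,5.5,16],[0.027,0.035,-0.109]],[[16.5,9,16.5],[0.028,0.035,-0.109]],[[16,11.5,17],[0.028,0.035,-0.109]],[[14,14.5,17.5],[0.027,0.035,-0.109]],[[12.5,17,18],[0.028,0.035,-0.109]],[[10.5,19,18.5],[0.028,0.035,-0.109]],[[8,21.5,18],[0.027,0.035,-0.109]],'|',[[-8.5,0,15],[0,0,0]],[[-8,0,15.5],[0,0,0]],[[-8.5,0,15],[0,0,0]],[[-8,0,15],[0,0,0]],[[-8.5,0,15],[0,0,0]],'|']
```

>>> apply_moves:
  series:
    - [[16.5,-8.5,11],[0.028,0.035,-0.109]]
    - [[17.5,-6,11.5],[0.027,0.035,-0.109]]
    - [[18,-3.5,13],[0.028,0.035,-0.109]]
    - [[18,0,14],[0.028,0.036,-0.109]]
    - [[18,3,15],[0.028,0.035,-0.109]]
    - [[18,5.5,16],[0.027,0.035,-0.109]]
    - [[16.5,9,16.5],[0.028,0.035,-0.109]]
    - [[16,11.5,17],[0.028,0.035,-0.109]]
    - [[14,14.5,17.5],[0.027,0.035,-0.109]]
    - [[12.5,17,18],[0.028,0.035,-0.109]]
    - [[10.5,19,18.5],[0.028,0.035,-0.109]]
    - [[8,21.5,18],[0.027,0.035,-0.109]]
  claw: 0.75

```text
t: 1.1
tool_pos: [0.4194, -0.3848, 0.2564]
orientation: [-1.777, -2.069, -0.456]
force: [-0.0, 0.2, 0.3]
opening: 0.0699
gripper_force: 0.0
```

Run:
```python
from plan import *
show()
G=[.407,-.306]
rows([(G+[.024],.146,.5,6)])
```

```text
t 1.1 G [ 0.4076 -0.3055  0.1098] az 0.151 zaxis [-0.071  0.474 -0.877] F [-0.   0.2  0.3] op 0.0699 gf 0.0 q [-0.91  0.38  1.52  0.24  1.68 -1.09]
[[[-7,0,12.5],[0,0,0.001]],[[-7,-0.5,12.5],[0,0,0.001]],[[-6.5,0,12.5],[0,0,0.001]],[[-7,0,12.5],[-0.001,0,0]],[[-7,0,12.5],[0,0,0.001]],[[-7,-0.5,12.5],[0,0,0.001]],'|']
```

>>> apply_moves:
  series:
    - [[-7,0,12.5],[0,0,0.001]]
    - [[-7,-0.5,12.5],[0,0,0.001]]
    - [[-6.5,0,12.5],[0,0,0.001]]
    - [[-7,0,12.5],[0,0,0]]
    - [[-7,0,12.5],[0,0,0]]
    - [[-7,-0.5,12.5],[0,0,0]]
    - [[0,0,0],[0,0,0]]

```text
t: 1.68
tool_pos: [0.4166, -0.3859, 0.1684]
orientation: [-1.786, -2.058, -0.454]
force: [-0.7, -1.0, -0.6]
opening: 0.0701
gripper_force: 0.0
```

>>> apply_moves:
  series:
    - [[0,0,0],[0,0,0]]
    - [[0,0,0],[0,0,0]]
    - [[0,0,0],[0,0,0]]
    - [[0,0,0],[0,0,0]]
    - [[0,0,0],[0,0,0]]
    - [[0,0,0],[0,0,0]]
  claw: 0
  newtons: 40

```text
t: 2.18
tool_pos: [0.4182, -0.3866, 0.1724]
orientation: [-1.787, -2.064, -0.453]
force: [-0.3, -0.8, 2.2]
opening: 0.0356
gripper_force: 40.0
```

Run:
```python
from plan import *
show()
G=[.407,-.306]
az=-.639-np.pi/2
s=rows([(G+[.13],.146,.5,4)])
s=rows([([.42,-.31,.16],az/2+.07,.5,10),([.42,-.31,.16],az,.5,10)],s)
s=rows([([.42,-.31,.14],az,-np.pi/2+.5,14)],s)
```

```text
t 2.18 G [ 0.4068 -0.3078  0.0256] az 0.144 zaxis [-0.068  0.472 -0.879] F [-0.3 -0.8  2.2] op 0.0356 gf 40.0 q [-0.92  0.49  1.55  0.24  1.55 -1.12]
[[[12.5,0,-22.5],[0,0.001,-0.001]],[[13,0.5,-23],[0.001,0,0]],[[12.5,0,-22.5],[0,0.001,-0.001]],[[13,0,-23],[0,0.001,0]],'|']Traceback (most recent call last):
  File "<stdin>", line 6, in <module>
  File "plan.py", line 13, in rows
    p,M,_=tcp() if start is None else start
    ^^^^^
ValueError: not enough values to unpack (expected 3, got 2)
```

>>> apply_moves:
  series:
    - [[12.5,0,-22.5],[0,0,0]]
    - [[13,0,-23],[0,0,0]]
    - [[12.5,0,-22.5],[0,0,0]]
    - [[13,0,-23],[0,0,0]]

```text
t: 2.52
tool_pos: [0.4177, -0.3848, 0.2771]
orientation: [-1.786, -2.063, -0.453]
force: [0.3, -0.7, -0.9]
opening: 0.0354
gripper_force: 40.0
```

```bash
sed -i 's/return p,M$/return p,M,0/' plan.py
python3 - <<'E'
from plan import *
show()
az=-.639-np.pi/2
s=rows([([.42,-.31,.16],az/2+.07,.5,12),([.42,-.31,.16],az,.5,12)])
s=rows([([.42,-.31,.14],az,-np.pi/2+.5,14)],s)
E
```

```text
t 2.52 G [ 0.4062 -0.3059  0.1304] az 0.144 zaxis [-0.069  0.473 -0.878] F [ 0.3 -0.7 -0.9] op 0.0354 gf 40.0 q [-0.91  0.35  1.51  0.24  1.72 -1.08]
[[[1,-7,-2],[-0.047,0,0.086]],[[1,-6.5,-2.5],[-0.047,0,0.086]],[[1.5,-6.5,-2],[-0.047,0.001,0.087]],[[1.5,-7,-2],[-0.047,0,0.086]],[[1,-6.5,-2],[-0.047,0,0.086]],[[2,-6.5,-2],[-0.047,0,0.086]],[[1.5,-7,-2],[-0.047,0,0.086]],[[1.5,-6.5,-1.5],[-0.048,0.001,0.087]],[[2,-6.5,-2],[-0.047,0,0.086]],[[2,-7,-2],[-0.047,0,0.086]],[[2,-7,-1.5],[-0.047,0,0.086]],[[2,-6.5,-1.5],[-0.047,0,0.086]],'|',[[0.5,-8,0],[-0.047,0,0.086]],[[0,-7.5,0.5],[-0.047,0,0.086]],[[0.5,-8,0],[-0.047,0,0.086]],[[0.5,-8,0],[-0.047,0,0.086]],[[0.5,-7.5,0.5],[-0.047,0,0.086]],[[0,-8,0],[-0.047,0,0.086]],[[0.5,-8,0],[-0.046,0,0.086]],[[0.5,-8,0.5],[-0.047,0,0.086]],[[0,-7.5,0],[-0.047,0,0.086]],[[0.5,-8,0],[-0.047,0,0.086]],[[0.5,-8,0.5],[-0.047,0,0.086]],[[0,-7.5,0],[-0.047,0,0.086]],'|']
[[[18,0,2.5],[0,-0.112,0]],[[18,0,2],[0,-0.112,0]],[[18.5,0,2.5],[0,-0.113,0]],[[18.5,0,2.5],[0,-0.112,0]],[[18.5,0,2.5],[0,-0.112,0]],[[19,0,2.5],[0,-0.112,0]],[[19,0,2.5],[0,-0.112,0]],[[19,0,2.5],[0,-0.113,0]],[[19,0,2],[0,-0.112,0]],[[19.5,0,2.5],[0,-0.112,0]],[[19.5,0,2],[0,-0.112,0]],[[20,0,2.5],[0,-0.112,0]],[[19.5,0,2],[0,-0.112,0]],[[20,0,1.5],[0,-0.113,0]],'|']
```

>>> apply_moves:
  series:
    - [[1,-7,-2],[-0.047,0,0.086]]
    - [[1,-6.5,-2.5],[-0.047,0,0.086]]
    - [[1.5,-6.5,-2],[-0.047,0.001,0.087]]
    - [[1.5,-7,-2],[-0.047,0,0.086]]
    - [[1,-6.5,-2],[-0.047,0,0.086]]
    - [[2,-6.5,-2],[-0.047,0,0.086]]
    - [[1.5,-7,-2],[-0.047,0,0.086]]
    - [[1.5,-6.5,-1.5],[-0.048,0.001,0.087]]
    - [[2,-6.5,-2],[-0.047,0,0.086]]
    - [[2,-7,-2],[-0.047,0,0.086]]
    - [[2,-7,-1.5],[-0.047,0,0.086]]
    - [[2,-6.5,-1.5],[-0.047,0,0.086]]

```text
t: 3.52
tool_pos: [0.3508, -0.3511, 0.3055]
orientation: [-2.822, -0.768, -0.721]
force: [0.1, 0.5, -0.9]
opening: 0.0357
gripper_force: 40.0
```

>>> apply_moves:
  series:
    - [[0.5,-8,0],[-0.047,0,0.086]]
    - [[0,-7.5,0.5],[-0.047,0,0.086]]
    - [[0.5,-8,0],[-0.047,0,0.086]]
    - [[0.5,-8,0],[-0.047,0,0.086]]
    - [[0.5,-7.5,0.5],[-0.047,0,0.086]]
    - [[0,-8,0],[-0.047,0,0.086]]
    - [[0.5,-8,0],[-0.046,0,0.086]]
    - [[0.5,-8,0.5],[-0.047,0,0.086]]
    - [[0,-7.5,0],[-0.047,0,0.086]]
    - [[0.5,-8,0],[-0.047,0,0.086]]
    - [[0.5,-8,0.5],[-0.047,0,0.086]]
    - [[0,-7.5,0],[-0.047,0,0.086]]

```text
t: 4.52
tool_pos: [0.3556, -0.2619, 0.3057]
orientation: [2.751, -0.919, 0.705]
force: [-0.3, -0.1, -2.2]
opening: 0.0355
gripper_force: 40.0
```

Run:
```python
from plan import *
show()
az=-.639-np.pi/2
s=rows([([.42,-.31,.13],az,-np.pi/2+.5,14)])
```

```text
t 4.52 G [ 0.4198 -0.3101  0.1592] az -2.215 zaxis [ 0.385 -0.288 -0.877] F [-0.3 -0.1 -2.2] op 0.0355 gf 40.0 q [-0.78 -0.53  2.29  0.08  0.89  1.4 ]
[[[17.5,0,3],[0,-0.112,0]],[[18,0,3],[0,-0.113,-0.001]],[[18.5,0,3],[-0.001,-0.112,0]],[[18,0,3],[0,-0.112,-0.001]],[[19,0,3],[0,-0.113,0]],[[18.5,-0.5,3.5],[0,-0.112,0]],[[19,0,3],[0,-0.112,-0.001]],[[19.5,0,3],[0,-0.113,0]],[[19.5,0,3],[-0.001,-0.112,-0.001]],[[19.5,0,3],[0,-0.112,0]],[[20,0,2.5],[0,-0.112,0]],[[20.5,0,2.5],[0,-0.113,-0.001]],[[20,0,2.5],[0,-0.112,0]],[[20.5,0,2.5],[0,-0.112,-0.001]],'|']
```

>>> apply_moves:
  series:
    - [[17.5,0,3],[0,-0.112,0]]
    - [[18,0,3],[0,-0.113,-0.001]]
    - [[18.5,0,3],[-0.001,-0.112,0]]
    - [[18,0,3],[0,-0.112,-0.001]]
    - [[19,0,3],[0,-0.113,0]]
    - [[18.5,-0.5,3.5],[0,-0.112,0]]
    - [[19,0,3],[0,-0.112,-0.001]]
    - [[19.5,0,3],[0,-0.113,0]]

```text
t: 5.18
tool_pos: [0.4734, -0.3491, 0.2968]
orientation: [-2.813, 0.927, 0.574]
force: [0.4, -0.8, -0.9]
opening: 0.0358
gripper_force: 40.0
```

>>> apply_moves:
  series:
    - [[19.5,0,3],[-0.001,-0.112,-0.001]]
    - [[19.5,0,3],[0,-0.112,0]]
    - [[20,0,2.5],[0,-0.112,0]]
    - [[20.5,0,2.5],[0,-0.113,-0.001]]
    - [[20,0,2.5],[0,-0.112,0]]
    - [[20.5,0,2.5],[0,-0.112,-0.001]]
    - [[0,0,0],[0,0,0]]

```text
t: 5.77
tool_pos: [0.5362, -0.3954, 0.1949]
orientation: [-2.313, 0.757, 1.412]
force: [-2.6, 1.1, -5.3]
opening: 0.0354
gripper_force: 40.0
```

Run:
```python
from plan import *
show()
p,d=robot.read_camera("side");cv2.imwrite("pics/s1.png",p)
s=rows([([.42,-.31,.085],-.639-np.pi/2,-np.pi/2+.5,3)])
```

```text
t 5.77 G [ 0.4166 -0.3072  0.1187] az -2.205 zaxis [-0.716  0.528 -0.456] F [-2.6  1.1 -5.3] op 0.0354 gf 40.0 q [-0.7   1.06  0.8  -0.08  2.38  1.48]
[[[10.5,0.5,4.5],[0.001,0.005,0.001]],[[10,0,5],[0.001,0.005,0.001]],[[10.5,0.5,5],[0.002,0.005,0.002]],'|']
```

View pics/s1.png

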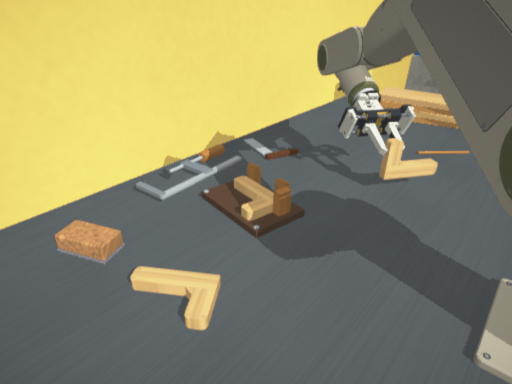

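The bracket is upright in the gripper at about (405,165), short leg up. Now I lower it.

>>> apply_moves:
  series:
    - [[11.5,0.5,5.5],[0.001,0.005,0.001]]
    - [[11.5,0,5.5],[0.001,0.005,0.001]]
    - [[12,0.5,6],[0.002,0.005,0.002]]
    - [[0,0,0],[0,0,0]]
    - [[0,0,0],[0,0,0]]

```text
t: 6.23
tool_pos: [0.539, -0.3991, 0.1722]
orientation: [-2.347, 0.779, 1.366]
force: [-0.7, -0.9, -0.4]
opening: 0.0357
gripper_force: 40.0
```

Run:
```python
from plan import *
show();g,M,s=grasp();print(np.round(g,4), np.round(M.T@[0,0,-1],3))
print(np.round(R.from_matrix(M.T@ori(-.639-np.pi/2,-np.pi/2+.5)).as_rotvec(),3))
```

```text
t 6.23 G [ 0.4225 -0.3125  0.0897] az -2.211 zaxis [-0.698  0.519 -0.494] F [-0.7 -0.9 -0.4] op 0.0357 gf 40.0 q [-0.7   1.08  0.79 -0.07  2.32  1.49]
[ 0.4225 -0.3125  0.0897] [ 0.869 -0.001  0.494]
[-0.    -0.017 -0.002]
```

>>> apply_moves:
  series:
    - [[5,0,2.5],[0,-0.008,-0.001]]
    - [[5,0,2.5],[0,-0.008,-0.001]]
    - [[0,0,0],[0,0,0]]
    - [[2,0,1],[0,0,0]]
    - [[0,0,0],[0,0,0]]
    - [[0,0,0],[0,0,0]]

```text
t: 6.73
tool_pos: [0.5396, -0.3994, 0.1574]
orientation: [-2.331, 0.771, 1.386]
force: [-0.6, 0.7, 1.1]
opening: 0.0361
gripper_force: 40.0
```

>>> apply_moves:
  series:
    - [[2,0,1],[0,0,0]]
    - [[0,0,0],[0,0,0]]
    - [[0,0,0],[0,0,0]]

```text
t: 6.98
tool_pos: [0.5397, -0.3997, 0.1572]
orientation: [-2.33, 0.771, 1.387]
force: [-1.7, 0.3, 11.8]
opening: 0.0354
gripper_force: 40.0
```

Run:
```python
from plan import *
show()
p,d=robot.read_camera("side");show();cv2.imwrite("pics/s2.png",cv2.resize(p[70:230,300:500],None,fx=3,fy=3))
```

```text
t 6.98 G [ 0.4219 -0.3121  0.0775] az -2.21 zaxis [-0.706  0.524 -0.477] F [-1.7  0.3 11.8] op 0.0354 gf 40.0 q [-0.7   1.12  0.77 -0.07  2.32  1.49]
t 7.03 G [ 0.4219 -0.3121  0.0776] az -2.21 zaxis [-0.706  0.524 -0.477] F [-1.8  0.1 11. ] op 0.0355 gf 40.0 q [-0.7   1.12  0.77 -0.07  2.32  1.49]
```

View pics/s2.png

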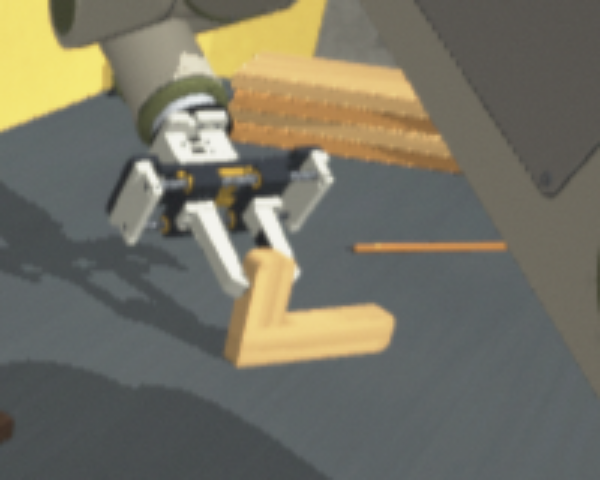

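>>> apply_moves:
  series:
    - [[0,0,0],[0,0,0]]
    - [[0,0,0],[0,0,0]]
    - [[0,0,0],[0,0,0]]
    - [[0,0,0],[0,0,0]]
  claw: 0.7

```text
t: 7.37
tool_pos: [0.5396, -0.3994, 0.1546]
orientation: [-2.331, 0.77, 1.386]
force: [0.2, -0.8, 0.2]
opening: 0.0578
gripper_force: 0.0
```

>>> apply_moves:
  series:
    - [[0,0,-10],[0,0,0]]
    - [[0,0,-20],[0,0,0]]
    - [[0,0,-20],[0,0,0]]
    - [[0,0,-20],[0,0,0]]
    - [[0,0,0],[0,0,0]]

```text
t: 7.78
tool_pos: [0.5904, -0.4372, 0.1893]
orientation: [-2.334, 0.772, 1.382]
force: [-0.9, -0.4, 0.4]
opening: 0.0651
gripper_force: 0.0
```

Run:
```python
from plan import *
show()
u=np.array([.803,-.596,0]);B=np.array([.422,-.312,0]);az=-.639-np.pi/2;z=np.array([0,0,1])
s=rows([(B+25*u/1000+.22*z,az,-.5,8),(B-.075*u+.22*z,az,0,6)])
s=rows([(B-.075*u+.104*z,az,0,5),(B+.02*u+.104*z,az,0,7)],s)
p,d=robot.read_camera("side");cv2.imwrite("pics/s3.png",cv2.resize(p[70:230,300:500],None,fx=3,fy=3))
```

```text
t 7.78 G [ 0.4728 -0.3499  0.109 ] az -2.21 zaxis [-0.704  0.523 -0.481] F [-0.9 -0.4  0.4] op 0.0651 gf 0.0 q [-0.69  1.33  0.36 -0.08  2.52  1.48]
[[[-26.5,0,-2],[0,0.071,0]],[[-26,0,-3],[0,0.071,0]],[[-26,0,-4],[0,0.072,0]],[[-25.5,0,-5],[0,0.071,0]],[[-25,0,-6],[0,0.071,0]],[[-24.5,0,-7],[0,0.071,0]],[[-24,0,-8],[0,0.071,0]],[[-23.5,0,-8.5],[0,0.071,0]],'|',[[-28.5,0,8.5],[0,0.083,0]],[[-29,0,7.5],[0,0.084,0]],[[-29.5,0,6],[0,0.083,0]],[[-30.5,0,4.5],[0,0.084,0]],[[-30,0,3.5],[0,0.083,0]],[[-30.5,0,2],[0,0.083,0]],'|']
[[[0,0,23],[0,0,0]],[[0,0,23.5],[0,0,0]],[[0,0,23],[0,0,0]],[[0,0,23.5],[0,0,0]],[[0,0,23],[0,0,0]],'|',[[13.5,0,0],[0,0,0]],[[13.5,0,0],[0,0,0]],[[13.5,0,0],[0,0,0]],[[14,0,0],[0,0,0]],[[13.5,0,0],[0,0,0]],[[13.5,0,0],[0,0,0]],[[13.5,0,0],[0,0,0]],'|']
```

View pics/s3.png

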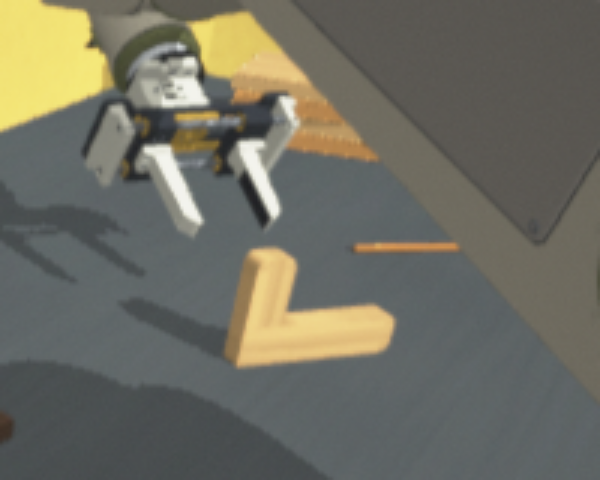

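The bracket stands freely on its long edge. Next I go over it and push it outward.

>>> apply_moves:
  series:
    - [[-26.5,0,-2],[0,0.071,0]]
    - [[-26,0,-3],[0,0.071,0]]
    - [[-26,0,-4],[0,0.072,0]]
    - [[-25.5,0,-5],[0,0.071,0]]
    - [[-25,0,-6],[0,0.071,0]]
    - [[-24.5,0,-7],[0,0.071,0]]
    - [[-24,0,-8],[0,0.071,0]]
    - [[-23.5,0,-8.5],[0,0.071,0]]
  claw: 0
  newtons: 20

```text
t: 8.5
tool_pos: [0.5035, -0.3726, 0.3662]
orientation: [-2.755, 0.911, 0.704]
force: [-0.3, 0.4, 0.1]
opening: 0.0164
gripper_force: 0.0
```

>>> apply_moves:
  series:
    - [[-28.5,0,8.5],[0,0.083,0]]
    - [[-29,0,7.5],[0,0.084,0]]
    - [[-29.5,0,6],[0,0.083,0]]
    - [[-30.5,0,4.5],[0,0.084,0]]
    - [[-30,0,3.5],[0,0.083,0]]
    - [[-30.5,0,2],[0,0.083,0]]
    - [[0,0,0],[0,0,0]]
    - [[0,0,0],[0,0,0]]

```text
t: 9.17
tool_pos: [0.3583, -0.2645, 0.3858]
orientation: [-2.981, 0.986, 0.004]
force: [0.2, -0.7, 0.4]
opening: 0.0001
gripper_force: 0.0
```

Run:
```python
from plan import *
show()
u=np.array([.803,-.596,0]);B=np.array([.422,-.312,0]);az=-.639-np.pi/2;z=np.array([0,0,1])
s=rows([(B-.075*u+.104*z,az,0,5),(B+.02*u+.104*z,az,0,10)])
```

```text
t 9.17 G [ 0.358  -0.2642  0.2188] az -2.21 zaxis [-0.002  0.002 -1.   ] F [ 0.2 -0.7  0.4] op 0.0001 gf 0.0 q [-0.75 -0.29  1.92  0.    1.51  1.46]
[[[1,0,23],[0,0.001,0]],[[1,0,23],[0,0,0]],[[1,0,23],[0,0.001,0]],[[0.5,0,23],[0,0,0]],[[1,0,23],[0,0.001,0]],'|',[[9.5,0,0],[0,0,0]],[[9.5,0,0],[0,0,0]],[[9.5,0,0],[0,0,0]],[[9.5,0,0],[0,0,0]],[[9.5,0,0],[0,0,0]],[[9.5,0,0],[0,0,0]],[[9.5,0,0],[0,0,0]],[[9.5,0,0],[0,0,0]],[[9.5,0,0],[0,0,0]],[[9.5,0,0],[0,0,0]],'|']
```

>>> apply_moves:
  series:
    - [[0,0,23],[0,0,0]]
    - [[0,0,23],[0,0,0]]
    - [[0,0,23],[0,0,0]]
    - [[0,0,23],[0,0,0]]
    - [[0,0,23],[0,0,0]]
    - [[0,0,0],[0,0,0]]

```text
t: 9.67
tool_pos: [0.3594, -0.2654, 0.2664]
orientation: [-2.977, 0.985, 0.019]
force: [-0.8, 0.1, -1.3]
opening: 0.0004
gripper_force: 0.0
```

>>> apply_moves:
  series:
    - [[9,0,0],[0,0,0]]
    - [[9,0,0],[0,0,0]]
    - [[9,0,0],[0,0,0]]
    - [[9,0,0],[0,0,0]]
    - [[9,0,0],[0,0,0]]
    - [[9,0,0],[0,0,0]]
    - [[9,0,0],[0,0,0]]
    - [[9,0,0],[0,0,0]]
    - [[9,0,0],[0,0,0]]
    - [[9,0,0],[0,0,0]]
    - [[9,0,0],[0,0,0]]
    - [[0,0,0],[0,0,0]]

```text
t: 10.67
tool_pos: [0.4411, -0.3265, 0.2719]
orientation: [-2.982, 0.986, 0.004]
force: [0.1, -0.9, -0.1]
opening: 0.0004
gripper_force: 0.0
```

>>> apply_moves:
  series:
    - [[0,0,-25],[0,0,0]]
    - [[0,0,-25],[0,0,0]]
    - [[-20,0,-25],[0,0,0]]
    - [[-30,0,-25],[0,0,0]]
    - [[-30,0,-25],[0,0,0]]
    - [[-30,0,-20],[0,0,0]]
    - [[0,0,0],[0,0,0]]
  claw: 0.75

```text
t: 11.25
tool_pos: [0.3502, -0.2588, 0.4229]
orientation: [2.981, -0.985, 0.005]
force: [-0.1, -1.1, 0.8]
opening: 0.0424
gripper_force: 0.0
```

Run:
```python
from plan import *
show()
p,d=robot.read_camera("top");cv2.imwrite("pics/t1.png",p)
```

```text
t 11.25 G [ 0.3506 -0.2592  0.2559] az -2.209 zaxis [ 0.003 -0.003 -1.   ] F [-0.1 -1.1  0.8] op 0.0424 gf 0.0 q [-0.75 -0.34  1.89 -0.    1.58  1.46]
```

View pics/t1.png

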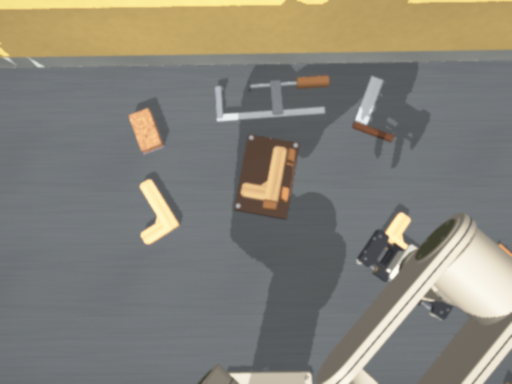

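The right bracket has toppled, and its short leg is visible near (400,222). I'll place the left bracket first and measure the right one on the way.

Run:
```python
from plan import *
s=rows([([.5356,.2866,.13],-1.016,0,20)])
```

```text
[[[-9,-27.5,6],[0,0,-0.06]],[[-7,-28,6.5],[0,0,-0.059]],[[-6,-28,6],[0,0,-0.06]],[[-3.5,-28.5,6],[0,0,-0.06]],[[-2.5,-29,6],[0.001,-0.001,-0.059]],[[-0.5,-28.5,6.5],[0,0,-0.06]],[[1.5,-29,6],[0,0,-0.06]],[[3,-28.5,6.5],[0,0,-0.059]],[[4.5,-28.5,6],[0,0,-0.06]],[[6.5,-28,6],[0,0,-0.06]],[[8,-28,6.5],[0,0,-0.059]],[[10,-27,6],[0,0,-0.06]],[[11,-26.5,6],[0,-0.001,-0.06]],[[13,-26,6.5],[0.001,0,-0.06]],[[14.5,-25,6],[0,0,-0.059]],[[15.5,-24,6],[0,0,-0.06]],[[17.5,-23,6.5],[0,0,-0.06]],[[18.5,-22,6],[0,0,-0.059]],[[20,-21,6.5],[0,0,-0.06]],[[21,-19.5,6],[0,0,-0.06]],'|']
```

>>> apply_moves:
  series:
    - [[-9,-27.5,6],[0,0,-0.06]]
    - [[-7,-28,6.5],[0,0,-0.059]]
    - [[-6,-28,6],[0,0,-0.06]]
    - [[-3.5,-28.5,6],[0,0,-0.06]]
    - [[-2.5,-29,6],[0,0,-0.059]]
    - [[-0.5,-28.5,6.5],[0,0,-0.06]]
    - [[1.5,-29,6],[0,0,-0.06]]
    - [[3,-28.5,6.5],[0,0,-0.059]]
    - [[4.5,-28.5,6],[0,0,-0.06]]
    - [[6.5,-28,6],[0,0,-0.06]]

```text
t: 12.13
tool_pos: [0.4441, 0.0144, 0.3543]
orientation: [-3.138, 0.061, 0.007]
force: [1.7, 0.0, 1.8]
opening: 0.0697
gripper_force: 0.0
```

>>> apply_moves:
  series:
    - [[8,-28,6.5],[0,0,-0.059]]
    - [[10,-27,6],[0,0,-0.06]]
    - [[11,-26.5,6],[0,0,-0.06]]
    - [[13,-26,6.5],[0,0,-0.06]]
    - [[14.5,-25,6],[0,0,-0.059]]
    - [[15.5,-24,6],[0,0,-0.06]]
    - [[17.5,-23,6.5],[0,0,-0.06]]
    - [[18.5,-22,6],[0,0,-0.059]]
    - [[20,-21,6.5],[0,0,-0.06]]
    - [[21,-19.5,6],[0,0,-0.06]]
    - [[0,0,0],[0,0,0]]

```text
t: 13.05
tool_pos: [0.5358, 0.2901, 0.2904]
orientation: [-3.015, -0.87, 0.009]
force: [0.5, 0.0, -0.6]
opening: 0.07
gripper_force: 0.0
```

Run:
```python
from plan import *
show()
p,d=robot.read_camera("top");cv2.imwrite("pics/t2.png",p);c=robot.calibration("top")
m=pine(p);mm=box(m,330,190,470,300);ys,xs=np.nonzero(mm);print(mm.sum(),xs.mean(),ys.mean())
x,f=fit(mm,lpoly(),np.r_[pt(xs.mean(),ys.mean(),c,.02),-2.2],0,.022,0,c);print("R",np.round(x,4),f,np.round(pts(x,0),4).tolist())
x2,f2=fit(mm,lpoly(),np.r_[pt(xs.mean(),ys.mean(),c,.02),-2.2],0,.022,1,c);print("mirror f",f2)
mb=box(m,238,140,290,203);b,g,r=[p[...,i].astype(int) for i in range(3)]
for th in (30,60,90):
    k=mb&(b>th+60);x,f=fit(k,lpoly(),np.array([.62,.003,-.2]),.018,.04,0,c);print("base",th,np.round(x,4),round(f,1),np.round(pts(x,0),4).tolist())
s=rows([([.5356,.2866,.024],-1.016,0,6)])
```

```text
t 13.05 G [0.5347 0.2905 0.1234] az -1.009 zaxis [-0.007  0.002 -1.   ] F [ 0.5  0.  -0.6] op 0.07 gf 0.0 q [0.41 0.24 1.58 0.01 1.33 1.42]
1373 404.32702112163145 245.2571012381646
R [ 0.4248 -0.3884 -2.2224] 6.54606738740736 [[0.434, -0.3237], [0.3648, -0.4143]]
mirror f 541.2124897767872
base 30 [ 0.6219  0.0027 -0.1931] 85.9 [[0.5598, -0.0178], [0.6717, -0.0396]]
base 60 [ 0.6218  0.0029 -0.1925] 24.7 [[0.5598, -0.0176], [0.6717, -0.0394]]
base 90 [ 0.6221  0.0026 -0.1523] 415.2 [[0.5609, -0.0203], [0.6736, -0.0376]]
[[[0,0.5,16.5],[-0.001,0.001,0.001]],[[0,0,17],[-0.001,0.001,0]],[[-0.5,0.5,16.5],[0,0.001,0.001]],[[0,0,16.5],[-0.001,0,0]],[[0,0.5,17],[-0.001,0.001,0.001]],[[0,0,16.5],[-0.001,0.001,0.001]],'|']
```

>>> apply_moves:
  series:
    - [[0,0.5,16.5],[0,0.001,0.001]]
    - [[0,0,17],[-0.001,0.001,0]]
    - [[-0.5,0.5,16.5],[0,0.001,0.001]]
    - [[0,0,16.5],[-0.001,0,0]]
    - [[0,0.5,17],[0,0.001,0.001]]
    - [[0,0,16.5],[-0.001,0.001,0.001]]
    - [[0,0,0],[0,0,0]]
    - [[0,0,0],[0,0,0]]

```text
t: 13.77
tool_pos: [0.5355, 0.2841, 0.1928]
orientation: [-3.022, -0.853, -0.0]
force: [-0.4, -0.5, 0.3]
opening: 0.0698
gripper_force: 0.0
```

>>> apply_moves:
  series:
    - [[0,0,0],[0,0,0]]
    - [[0,0,0],[0,0,0]]
    - [[0,0,0],[0,0,0]]
    - [[0,0,0],[0,0,0]]
    - [[0,0,0],[0,0,0]]
    - [[0,0,0],[0,0,0]]
    - [[0,0,0],[0,0,0]]
  claw: 0
  newtons: 30

```text
t: 14.35
tool_pos: [0.5364, 0.2851, 0.195]
orientation: [-3.021, -0.855, -0.007]
force: [-1.4, -0.4, 3.2]
opening: 0.0357
gripper_force: 30.0
```

Run:
```python
from plan import *
show()
g,M,s=grasp()
# bracket in tool frame at grasp -> target grasp
az=np.arctan2(M[1,1],M[0,1]);rel=pts([.5204,.3148,.555],0)[0]-g[:2];print("rel elbow",rel)
yt=-.192;el=np.array([.5597,-.0177])
# closing recentres the leg between the pads: remove the offset along tool y
dy=float(rel@M[:2,1]);print("lateral",dy)
dth=yt-.555;azp=az+dth
along=float(rel@-np.array([np.cos(.555),np.sin(.555)]));print("along",along)
G=el+along*np.array([np.cos(yt),np.sin(yt)]);print("place G",G,azp)
json=__import__("json");json.dump([G.tolist(),azp,float(g[2])],open("placeL.json","w"))
s=rows([(list(g[:2])+[.15],az,0,4),(list(G)+[.15],azp,0,12),])
```

```text
t 14.35 G [0.537  0.2856 0.028 ] az -1.019 zaxis [ 0.004  0.003 -1.   ] F [-1.4 -0.4  3.2] op 0.0357 gf 30.0 q [0.4  0.34 1.65 0.   1.15 1.42]
rel elbow [-0.04818263 -0.02802252]
lateral -0.0013708390939194508
along 0.055716715335426756
place G [ 0.6143929 -0.028332 ] -1.7664274208558508
[[[0.5,0,-30.5],[0,-0.001,0]],[[0,0,-30.5],[0,-0.001,0]],[[0.5,0,-30.5],[0,-0.002,0]],[[0,0,-30.5],[0,-0.001,0]],'|',[[-8,25.5,0],[0,0,0.062]],[[-7,26.5,0],[0,0,0.063]],[[-4.5,26,0],[0,0,0.062]],[[-3.5,27,0],[0,0,0.062]],[[-1.5,27,0],[0,0,0.062]],[[0,27,0],[0,0,0.063]],[[1.5,26.5,0],[0,0,0.062]],[[3.5,27,0],[0,0,0.062]],[[5,26.5,0],[0,0,0.062]],[[7,26,0],[0,0,0.063]],[[8,25.5,0],[0,0,0.062]],[[10,25,0],[0,0,0.062]],'|']
```

>>> apply_moves:
  series:
    - [[0,0,-30.5],[0,-0.001,0]]
    - [[0,0,-30.5],[0,-0.001,0]]
    - [[0.5,0,-30.5],[0,-0.002,0]]
    - [[0.5,0,-30.5],[0,-0.001,0]]

```text
t: 14.68
tool_pos: [0.5365, 0.2852, 0.3173]
orientation: [-3.023, -0.855, 0.003]
force: [1.2, -0.8, -0.9]
opening: 0.0357
gripper_force: 30.0
```

>>> apply_moves:
  series:
    - [[-8,25.5,0],[0,0,0.062]]
    - [[-7,26.5,0],[0,0,0.063]]
    - [[-4.5,26,0],[0,0,0.062]]
    - [[-3.5,27,0],[0,0,0.062]]
    - [[-1.5,27,0],[0,0,0.062]]
    - [[0,27,0],[0,0,0.063]]
    - [[1.5,26.5,0],[0,0,0.062]]
    - [[3.5,27,0],[0,0,0.062]]
    - [[5,26.5,0],[0,0,0.062]]
    - [[7,26,0],[0,0,0.063]]
    - [[8,25.5,0],[0,0,0.062]]
    - [[10,25,0],[0,0,0.062]]

```text
t: 15.68
tool_pos: [0.6143, -0.0296, 0.3161]
orientation: [3.126, -0.312, -0.003]
force: [0.8, 0.5, -1.0]
opening: 0.0356
gripper_force: 30.0
```

Run:
```python
from plan import *
import json
show();show()
p,d=robot.read_camera("wrist");cv2.imwrite("pics/w1.png",p);show()
G,az,_=json.load(open("placeL.json"))
s=rows([(G+[.095],az,0,4)])
```

```text
t 15.68 G [ 0.614  -0.0296  0.1491] az -1.77 zaxis [-0.002  0.    -1.   ] F [ 0.8  0.5 -1. ] op 0.0356 gf 30.0 q [-0.13  0.23  1.54 -0.    1.37  1.64]
t 15.68 G [ 0.614  -0.0296  0.1491] az -1.77 zaxis [-0.002  0.    -1.   ] F [ 0.8  0.5 -1. ] op 0.0356 gf 30.0 q [-0.13  0.23  1.54 -0.    1.37  1.64]
t 15.73 G [ 0.6149 -0.0344  0.1492] az -1.777 zaxis [-0.001 -0.003 -1.   ] F [-2.  -2.9 -0.8] op 0.0358 gf 30.0 q [-0.14  0.23  1.54 -0.    1.37  1.64]
[[[-0.5,-1.5,13.5],[0.001,0,-0.003]],[[-0.5,-1.5,13.5],[0,0,-0.002]],[[-0.5,-1,13.5],[0.001,0,-0.003]],[[-0.5,-1.5,13.5],[0.001,0,-0.002]],'|']
```

View pics/w1.png

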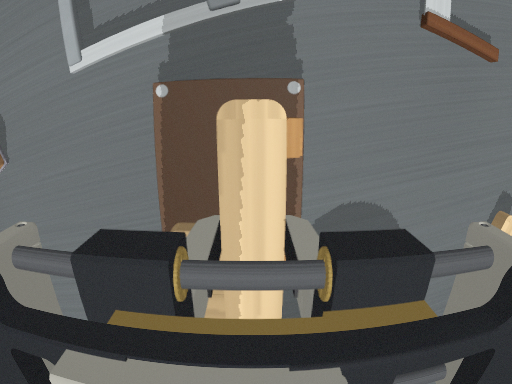

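>>> apply_moves:
  series:
    - [[0,-1,10],[0,0,0]]
    - [[0,-2,10],[0,0,0]]
    - [[0,-2,10],[0,0,0]]
    - [[0,0,0],[0,0,0]]
    - [[0,0,0],[0,0,0]]
    - [[0,0,0],[0,0,0]]
    - [[0,0,0],[0,0,0]]

```text
t: 16.32
tool_pos: [0.6154, -0.0228, 0.2869]
orientation: [3.127, -0.305, -0.0]
force: [-0.3, -0.8, -0.8]
opening: 0.0356
gripper_force: 30.0
```

Run:
```python
from plan import *
import json
show()
p,d=robot.read_camera("wrist");cv2.imwrite("pics/w2.png",p);show()
G,az,_=json.load(open("placeL.json"))
n=np.array([-np.sin(-.192),np.cos(-.192)]);G=np.array(G)+.001*n
s=rows([(G.tolist()+[.115],az,0,1)])
c=robot.calibration("wrist");print(c["fx"],np.round(c["extrinsics"],3).tolist())
# depth available? print depth at seat of top of stops / bracket
print([(uv,round(float(d[uv[1],uv[0]]),3)) for uv in((295,150),(250,130),(200,150))])
```

```text
t 16.32 G [ 0.6154 -0.0228  0.1199] az -1.765 zaxis [-0. -0. -1.] F [-0.3 -0.8 -0.8] op 0.0356 gf 30.0 q [-0.12  0.25  1.57 -0.    1.32  1.65]
t 16.37 G [ 0.6155 -0.023   0.1201] az -1.766 zaxis [ 0. -0. -1.] F [ 0.1 -0.6  0. ] op 0.0356 gf 30.0 q [-0.12  0.25  1.57 -0.    1.32  1.65]
[[[0,4.5,5],[0,0,0.001]],'|']
297.3186396354542 [[-0.195, -0.981, -0.0, 0.096], [-0.951, 0.189, 0.247, 0.589], [-0.242, 0.048, -0.969, 0.425], [0.0, 0.0, 0.0, 1.0]]
[((295, 150), 0.193), ((250, 130), 0.151), ((200, 150), 0.249)]
```

>>> apply_moves:
  series:
    - [[0,4.5,0],[0,0,0]]
    - [[0,0,0],[0,0,0]]
    - [[0,0,0],[0,0,0]]
    - [[0,0,10],[0,0,0]]
    - [[0,0,0],[0,0,0]]
    - [[0,0,0],[0,0,0]]
    - [[0,0,0],[0,0,0]]

```text
t: 16.95
tool_pos: [0.6142, -0.0278, 0.2759]
orientation: [3.127, -0.307, -0.003]
force: [-0.3, -0.4, -0.8]
opening: 0.0361
gripper_force: 30.0
```

Run:
```python
from plan import *
show()
```

```text
t 16.95 G [ 0.6139 -0.0278  0.1089] az -1.767 zaxis [-0.002  0.    -1.   ] F [-0.3 -0.4 -0.8] op 0.0361 gf 30.0 q [-0.13  0.26  1.58 -0.    1.3   1.64]
```

>>> apply_moves:
  series:
    - [[1,0,9],[0,0,0]]
    - [[0.5,0,9],[0,0,0]]
    - [[0,0,9],[0,0,0]]
    - [[0,0,8],[0,0,0]]
    - [[0,0,0],[0,0,0]]
    - [[0,0,0],[0,0,0]]
    - [[0,0,2],[0,0,0]]
    - [[0,0,0],[0,0,0]]
    - [[0,0,0],[0,0,0]]

```text
t: 17.7
tool_pos: [0.616, -0.0281, 0.2398]
orientation: [3.126, -0.307, -0.001]
force: [-0.4, -0.4, -1.0]
opening: 0.0359
gripper_force: 30.0
```

>>> apply_moves:
  series:
    - [[0,0,2],[0,0,0]]
    - [[0,0,0],[0,0,0]]
    - [[0,0,0],[0,0,0]]

```text
t: 17.95
tool_pos: [0.6158, -0.0281, 0.2374]
orientation: [3.126, -0.307, -0.002]
force: [-0.0, -0.0, -0.8]
opening: 0.0361
gripper_force: 30.0
```

Run:
```python
from plan import *
show()
```

```text
t 17.95 G [ 0.6156 -0.0281  0.0704] az -1.766 zaxis [-0.001  0.    -1.   ] F [-0.  -0.  -0.8] op 0.0361 gf 30.0 q [-0.13  0.31  1.6  -0.    1.24  1.64]
```

>>> apply_moves:
  series:
    - [[0,0,2],[0,0,0]]
    - [[0,0,0],[0,0,0]]
    - [[0,0,0],[0,0,0]]

```text
t: 18.2
tool_pos: [0.6158, -0.0281, 0.2353]
orientation: [3.126, -0.307, -0.002]
force: [0.5, -0.1, -0.4]
opening: 0.036
gripper_force: 30.0
```

>>> apply_moves:
  series:
    - [[0,0,1.5],[0,0,0]]
    - [[0,0,0],[0,0,0]]
    - [[0,0,0],[0,0,0]]

```text
t: 18.45
tool_pos: [0.6159, -0.0281, 0.235]
orientation: [3.126, -0.307, -0.001]
force: [-4.3, 0.6, 7.9]
opening: 0.0357
gripper_force: 30.0
```

>>> apply_moves:
  series:
    - [[0,0,0],[0,0,0]]
    - [[0,0,0],[0,0,0]]
    - [[0,0,0],[0,0,0]]
    - [[0,0,-8],[0,0,0]]
    - [[0,0,-20],[0,0,0]]
    - [[0,0,-30],[0,0,0]]
    - [[0,0,-35],[0,0,0]]
    - [[0,0,-30],[0,0,0]]
    - [[0,0,0],[0,0,0]]
  claw: 0.55

```text
t: 19.2
tool_pos: [0.6178, -0.0283, 0.3659]
orientation: [3.126, -0.307, 0.017]
force: [1.0, 0.0, 0.5]
opening: 0.0512
gripper_force: 0.0
```

Run:
```python
from plan import *
show()
s=rows([([.4006,-.3674,.13],-.651,0,14)])
```

```text
t 19.2 G [ 0.6197 -0.0286  0.1989] az -1.766 zaxis [ 0.011 -0.002 -1.   ] F [1.  0.  0.5] op 0.0512 gf 0.0 q [-0.13  0.19  1.49 -0.    1.45  1.64]
[[[-10.5,27,5],[0,-0.001,-0.08]],[[-12.5,25.5,4.5],[0.001,0,-0.079]],[[-15,25,5],[0,-0.001,-0.08]],[[-16.5,23.5,4.5],[0.001,-0.001,-0.08]],[[-18.5,22.5,5],[0,-0.001,-0.079]],[[-20,20.5,5],[0,0,-0.08]],[[-21.5,19,4.5],[0.001,-0.001,-0.08]],[[-23.5,17,5],[0,-0.001,-0.079]],[[-24,15,4.5],[0.001,-0.001,-0.08]],[[-25.5,13.5,5],[0,0,-0.08]],[[-26.5,11,5],[0,-0.001,-0.079]],[[-27.5,9,5],[0.001,-0.001,-0.08]],[[-28,7,4.5],[0,0,-0.08]],[[-28,4.5,5],[0.001,-0.001,-0.079]],'|']
```

>>> apply_moves:
  series:
    - [[-10.5,27,4],[0,0,-0.08]]
    - [[-12.5,25.5,4],[0,0,-0.079]]
    - [[-15,25,4],[0,-0.001,-0.08]]
    - [[-16.5,23.5,4],[0,0,-0.08]]
    - [[-18.5,22.5,5],[0,0,-0.079]]
    - [[-20,20.5,5],[0,0,-0.08]]
    - [[-21.5,19,5],[0,0,-0.08]]
  claw: 0.75

```text
t: 19.78
tool_pos: [0.5063, -0.199, 0.3262]
orientation: [-3.089, -0.572, 0.003]
force: [-0.2, -1.1, 0.6]
opening: 0.0698
gripper_force: 0.0
```

>>> apply_moves:
  series:
    - [[-23.5,17,5],[0,0,-0.079]]
    - [[-24,15,5],[0,0,-0.08]]
    - [[-25.5,13.5,5],[0,0,-0.08]]
    - [[-26.5,11,5],[0,0,-0.079]]
    - [[-27.5,9,5],[0,0,-0.08]]
    - [[-28,7,5],[0,0,-0.08]]
    - [[-28,4.5,5],[0,0,-0.079]]
    - [[0,0,0],[0,0,0]]
    - [[0,0,0],[0,0,0]]
    - [[0,0,0],[0,0,0]]

```text
t: 20.62
tool_pos: [0.3984, -0.3669, 0.2915]
orientation: [-2.816, -1.39, 0.002]
force: [0.1, -0.3, -0.0]
opening: 0.0697
gripper_force: 0.0
```

Run:
```python
from plan import *
show()
p,d=robot.read_camera("top");cv2.imwrite("pics/t3.png",p);c=robot.calibration("top");m=pine(p);b=p[...,0].astype(int)
k=box(m&(b>120),230,130,290,206)
x,f=fit(k,lpoly(),np.array([.62,.003,-.2]),.018,.062,0,c);print("layer2 fit (base+2 hull)",np.round(x,4),round(f,1),np.round(pts(x,0),4).tolist())
o=p.copy();r=render(lpoly(),x,.04,.062,0,c,k.shape)>.5
cn,_=cv2.findContours(r.astype(np.uint8),0,1);cv2.drawContours(o,cn,-1,(0,0,255),1)
v=cv2.resize(np.hstack([p[120:225,215:305],o[120:225,215:305]]),None,fx=4,fy=4,interpolation=0);cv2.imwrite("pics/fit3.png",v)
s=rows([([.4006,-.3674,.026],-.651,0,6)])
```

```text
t 20.62 G [ 0.3981 -0.3669  0.1245] az -0.654 zaxis [-0.002  0.    -1.   ] F [ 0.1 -0.3 -0. ] op 0.0697 gf 0.0 q [-0.84  0.06  1.78 -0.    1.31 -0.18]
layer2 fit (base+2 hull) [ 0.6248  0.003  -0.181 ] 23.9 [[0.5629, -0.0182], [0.6751, -0.0387]]
[[[0,0.5,16.5],[0,0,0]],[[0,0,16.5],[0,0,0]],[[0.5,0.5,16.5],[-0.001,0,-0.001]],[[0,0.5,16.5],[0,0.001,0]],[[0,0,16],[0,0,0]],[[0,0.5,16.5],[0,0,0]],'|']
```

View pics/fit3.png

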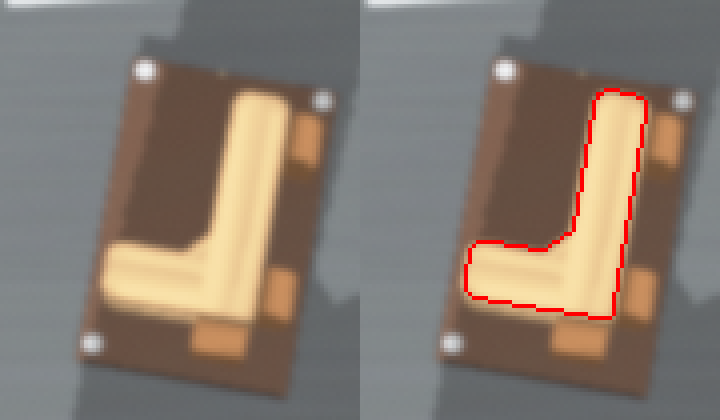

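Layer two lies about 3 mm off the base, along x, which is within tolerance. Now I pick the last bracket.

>>> apply_moves:
  series:
    - [[0,0.5,16.5],[0,0,0]]
    - [[0,0,16.5],[0,0,0]]
    - [[0.5,0.5,16.5],[0,0,-0.001]]
    - [[0,0.5,16.5],[0,0.001,0]]
    - [[0,0,16],[0,0,0]]
    - [[0,0.5,15.5],[0,0,0]]
    - [[0,0,0],[0,0,0]]
    - [[0,0,0],[0,0,0]]

```text
t: 21.33
tool_pos: [0.4004, -0.3667, 0.1933]
orientation: [-2.811, -1.395, 0.002]
force: [-0.6, -0.1, 0.3]
opening: 0.0697
gripper_force: 0.0
```

>>> apply_moves:
  series:
    - [[0,0,0],[0,0,0]]
    - [[0,0,0],[0,0,0]]
    - [[0,0,0],[0,0,0]]
    - [[0,0,0],[0,0,0]]
    - [[0,0,0],[0,0,0]]
    - [[0,0,0],[0,0,0]]
    - [[0,0,0],[0,0,0]]
  claw: 0
  newtons: 30

```text
t: 21.92
tool_pos: [0.4001, -0.368, 0.1942]
orientation: [-2.814, -1.394, 0.001]
force: [-0.1, 1.6, 2.5]
opening: 0.0359
gripper_force: 30.0
```

Run:
```python
from plan import *
import json
show()
g,M,s=grasp();y0=-2.2224
az=np.arctan2(M[1,1],M[0,1]);rel=pts([.4248,-.3884,y0],0)[0]-g[:2]
yt=-.19;el=np.array([.561,-.0175])
along=float(rel@-np.array([np.cos(y0),np.sin(y0)]));azp=az+yt-y0
G=el+along*np.array([np.cos(yt),np.sin(yt)]);print("lat",float(rel@M[:2,1]),"along",along,"place G",G,azp)
json.dump([G.tolist(),azp,float(g[2])],open("placeR.json","w"))
mid=[.52,-.2,.16]
s=rows([(list(g[:2])+[.16],az,0,4),(mid,az+.5*(yt-y0),0,9),(list(G)+[.16],azp,0,9)])
```

```text
t 21.92 G [ 0.3999 -0.3679  0.0272] az -0.651 zaxis [-0.001  0.    -1.   ] F [-0.1  1.6  2.5] op 0.0359 gf 30.0 q [-0.84  0.19  1.83 -0.    1.12 -0.19]
lat 0.00025547879442488 along 0.055820196174207116 place G [ 0.61581567 -0.02804214] 1.3817267761469336
[[[0,0,-33],[0,0,0]],[[0,0,-33.5],[-0.001,0,0]],[[0,0,-33],[0,0,0]],[[0,-0.5,-33.5],[0,0,0]],'|',[[23,-0.5,0],[0,0,-0.113]],[[23,2,0],[0,0,-0.113]],[[22.5,4,0],[0,0,-0.113]],[[21.5,7,0],[0,0,-0.113]],[[21,9.5,0],[0,0,-0.113]],[[19.5,12,0],[0,0,-0.112]],[[18.5,13.5,0],[0,0,-0.113]],[[16.5,16,0],[0,0,-0.113]],[[15,17.5,0],[0,0,-0.113]],'|',[[14,17,0],[0,0,-0.113]],[[12,18,0],[0,0,-0.113]],[[10,19.5,0],[0,0,-0.113]],[[7.5,20.5,0],[0,0,-0.113]],[[5.5,21,0],[0,0,-0.113]],[[2.5,22,0],[0,0,-0.113]],[[0.5,22,0],[0,0,-0.113]],[[-2,21.5,0],[0,0,-0.112]],[[-4.5,21.5,0],[0,0,-0.113]],'|']
```

>>> apply_moves:
  series:
    - [[0,0,-33],[0,0,0]]
    - [[0,0,-33.5],[0,0,0]]
    - [[0,0,-33],[0,0,0]]
    - [[0,-0.5,-33.5],[0,0,0]]

```text
t: 22.25
tool_pos: [0.3995, -0.3674, 0.3277]
orientation: [-2.813, -1.394, 0.002]
force: [-0.0, -0.5, -0.3]
opening: 0.0359
gripper_force: 30.0
```

>>> apply_moves:
  series:
    - [[23,-0.5,0],[0,0,-0.113]]
    - [[23,2,0],[0,0,-0.113]]
    - [[22.5,4,0],[0,0,-0.113]]
    - [[21.5,7,0],[0,0,-0.113]]
    - [[21,9.5,0],[0,0,-0.113]]
    - [[19.5,12,0],[0,0,-0.112]]
    - [[18.5,13.5,0],[0,0,-0.113]]
    - [[16.5,16,0],[0,0,-0.113]]
    - [[15,17.5,0],[0,0,-0.113]]

```text
t: 23.0
tool_pos: [0.5203, -0.1987, 0.3264]
orientation: [-1.772, -2.591, 0.0]
force: [0.7, -0.7, -0.5]
opening: 0.0355
gripper_force: 30.0
```

>>> apply_moves:
  series:
    - [[14,17,0],[0,0,-0.113]]
    - [[12,18,0],[0,0,-0.113]]
    - [[10,19.5,0],[0,0,-0.113]]
    - [[7.5,20.5,0],[0,0,-0.113]]
    - [[5.5,21,0],[0,0,-0.113]]
    - [[2.5,22,0],[0,0,-0.113]]
    - [[0.5,22,0],[0,0,-0.113]]
    - [[-2,21.5,0],[0,0,-0.112]]
    - [[-4.5,21.5,0],[0,0,-0.113]]
    - [[0,0,0],[0,0,0]]
    - [[0,0,0],[0,0,0]]
    - [[0,0,0],[0,0,0]]

```text
t: 24.0
tool_pos: [0.6156, -0.0283, 0.3263]
orientation: [-0.3, -3.125, -0.0]
force: [-1.1, -0.5, -0.6]
opening: 0.0358
gripper_force: 30.0
```

Run:
```python
from plan import *
import json
show()
G,az,_=json.load(open("placeR.json"))
s=rows([(G+[.125],az,0,4)])
```

```text
t 24.0 G [ 0.6152 -0.0282  0.1593] az 1.379 zaxis [-0.002  0.    -1.   ] F [-1.1 -0.5 -0.6] op 0.0358 gf 30.0 q [-0.13  0.22  1.53  0.    1.39 -1.51]
[[[0,0,8.5],[0,-0.001,-0.001]],[[0,0,8.5],[0,0,0]],[[0,0,8.5],[0,-0.001,-0.001]],[[0,0.5,9],[0,0,0]],'|']
```

>>> apply_moves:
  series:
    - [[0,0,12],[0,-0.001,0]]
    - [[0,0.5,12],[0,0,0]]
    - [[0,0,12],[0,-0.001,0]]
    - [[0,0,12],[0,0,0]]
    - [[0,0,12],[0,0,0]]
    - [[0,0,2],[0,0,0]]
    - [[0,0,0],[0,0,0]]
    - [[0,0,0],[0,0,0]]
    - [[0,0,0],[0,0,0]]

```text
t: 24.75
tool_pos: [0.6163, -0.0274, 0.2655]
orientation: [0.297, 3.126, 0.001]
force: [-0.5, 0.6, -0.7]
opening: 0.0358
gripper_force: 30.0
```

>>> apply_moves:
  series:
    - [[0,0,2.5],[0,0,0]]
    - [[0,0,0],[0,0,0]]
    - [[0,0,0],[0,0,0]]

```text
t: 25.0
tool_pos: [0.616, -0.0273, 0.2625]
orientation: [0.297, 3.127, 0.001]
force: [-0.6, 0.7, -0.6]
opening: 0.0359
gripper_force: 30.0
```

>>> apply_moves:
  series:
    - [[0,0,2],[0,0,0]]
    - [[0,0,0],[0,0,0]]
    - [[0,0,0],[0,0,0]]

```text
t: 25.25
tool_pos: [0.6159, -0.0274, 0.2601]
orientation: [0.297, 3.127, 0.001]
force: [-0.3, -0.5, -0.9]
opening: 0.0354
gripper_force: 30.0
```

```bash
python3 -c "
from plan import *
show()"
```

```text
t 25.25 G [ 0.6159 -0.0273  0.0931] az 1.381 zaxis [ 0.  0. -1.] F [-0.3 -0.5 -0.9] op 0.0354 gf 30.0 q [-0.13  0.28  1.58  0.    1.27 -1.51]
```

>>> apply_moves:
  series:
    - [[0,0,2],[0,0,0]]
    - [[0,0,0],[0,0,0]]
    - [[0,0,0],[0,0,0]]

```text
t: 25.5
tool_pos: [0.6159, -0.0274, 0.258]
orientation: [0.297, 3.128, 0.001]
force: [-0.3, -0.1, -1.5]
opening: 0.0356
gripper_force: 30.0
```

>>> apply_moves:
  series:
    - [[0,0,1.5],[0,0,0]]
    - [[0,0,0],[0,0,0]]
    - [[0,0,0],[0,0,0]]

```text
t: 25.75
tool_pos: [0.6159, -0.0274, 0.2566]
orientation: [0.297, 3.127, 0.001]
force: [0.0, 0.9, -0.7]
opening: 0.0357
gripper_force: 30.0
```

>>> apply_moves:
  series:
    - [[0,0,1],[0,0,0]]
    - [[0,0,0],[0,0,0]]
    - [[0,0,0],[0,0,0]]

```text
t: 26.0
tool_pos: [0.616, -0.0274, 0.2562]
orientation: [0.297, 3.127, 0.001]
force: [-2.2, -0.3, 4.3]
opening: 0.036
gripper_force: 30.0
```

>>> apply_moves:
  series:
    - [[0,0,0],[0,0,0]]
    - [[0,0,0],[0,0,0]]
    - [[0,0,0],[0,0,0]]
    - [[0,0,-8],[0,0,0]]
    - [[0,0,-20],[0,0,0]]
    - [[0,0,-30],[0,0,0]]
    - [[0,0,-30],[0,0,0]]
    - [[0,0,-20],[0,0,0]]
  claw: 0.55

```text
t: 26.67
tool_pos: [0.6163, -0.0275, 0.3676]
orientation: [0.297, 3.124, 0.001]
force: [0.2, -0.5, 0.2]
opening: 0.0514
gripper_force: 0.0
```

>>> apply_moves:
  series:
    - [[0,-38,0],[0,0,0]]
    - [[0,-38,0],[0,0,0]]
    - [[0,-38,0],[0,0,0]]
    - [[0,-38,0],[0,0,0]]
    - [[0,-38,0],[0,0,0]]
    - [[0,-38,0],[0,0,0]]
    - [[0,-38,0],[0,0,0]]
    - [[0,0,0],[0,0,0]]
    - [[0,0,0],[0,0,0]]
    - [[0,0,0],[0,0,0]]

```text
t: 27.5
tool_pos: [0.5658, -0.2885, 0.3638]
orientation: [0.298, 3.127, 0.002]
force: [0.3, -0.0, 0.4]
opening: 0.0512
gripper_force: 0.0
```

Run:
```python
from plan import *
show()
p,d=robot.read_camera("top");cv2.imwrite("pics/t4.png",p);c=robot.calibration("top");m=pine(p);b=p[...,0].astype(int)
k=box(m&(b>120),225,120,292,208)
for z0 in(.018,.062):
    x,f=fit(k,lpoly(),np.array([.62,.003,-.2]),z0,.084,0,c);print("fit",z0,np.round(x,4),round(f,1),np.round(pts(x,0),4).tolist())
    o=p.copy()
r=render(lpoly(),x,.062,.084,0,c,k.shape)>.5
cn,_=cv2.findContours(r.astype(np.uint8),0,1);cv2.drawContours(o,cn,-1,(0,0,255),1)
q,d2=robot.read_camera("side")
v=cv2.resize(o[115:225,215:305],(410,500),interpolation=0);w=cv2.resize(q[150:250,190:310],(390,325))
w=cv2.copyMakeBorder(w,0,175,0,0,0);cv2.imwrite("pics/fit4.png",np.hstack([v,w]))
E=np.array(c["extrinsics"]);vv,uu=np.nonzero(cv2.erode(k.astype(np.uint8),np.ones((5,5))));z=d[vv,uu]
P=np.c_[(uu-c["cx"])/c["fx"]*z,(vv-c["cy"])/c["fy"]*z,z];W=(P-E[:3,3])@E[:3,:3]
A=np.c_[W[:,:2],np.ones(len(W))];print("top plane",np.linalg.lstsq(A,W[:,2],rcond=None)[0],"med z",np.median(W[:,2]))
```

```text
t 27.5 G [ 0.5659 -0.2883  0.1968] az 1.381 zaxis [ 0.001  0.001 -1.   ] F [ 0.3 -0.   0.4] op 0.0512 gf 0.0 q [-0.55  0.25  1.43  0.    1.46 -1.93]
fit 0.018 [ 0.6255  0.0036 -0.1939] 89.4 [[0.5634, -0.0168], [0.6753, -0.0388]]
fit 0.062 [ 0.6229  0.004  -0.1987] 20.2 [[0.5607, -0.0161], [0.6725, -0.0386]]
top plane [-1.64346798 -1.26363921  1.06158058] med z 0.08482604792681045
```

View pics/fit4.png

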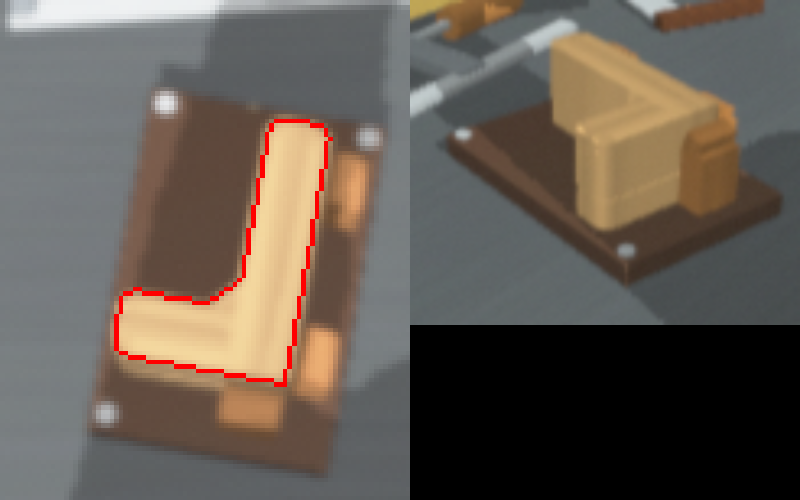

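The top bracket is within about 2 mm of the base position at 84 mm high. The side crop shows a flush, level three-layer stack against the stops, so I'm handing it in.

```bash
python3 -c "
from plant import robot
print(robot.close_job())"
```

```text
the job is handed in; nothing more can be done
None
```

I turned the wrong-side-up bracket over, stacked all three flat and in line in the jig, and handed the job in at about 28 s; the last images put both added brackets within about 4 mm of the base bracket's first measured position, but no verdict came back.

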